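# Lock the push-and-turn cap on the sample canister

## Task

Close the sample canister: put the winged cap on its neck so that the cap's lugs drop into the gaps, press it down and turn it clockwise until it meets the stop, then let it spring up locked in its notches and let go. Work gently: do not ram the cap down, do not shove, turn or tip the canister on the bench, and leave everything else where it is.

Things in the scene. Friction and masses are not known exactly. Their poses are not given: they have to be found in the camera images.
- canister: Open aluminium sample canister, weighted (1.6 kg), free on three rubber feet: flange 96 mm across, body 62 mm across up to a flat shoulder 50.5 mm high, then a steel neck (40 mm outside, 34 mm bore) up to the rim at 70 mm; a foil puck lies in it. Origin: centre of the underside, z up, x to a small tongue on the flange. Pressed on, it turns on the bench only above about 0.3 N m.
- canister_rim (a point): Centre of the rim. Three hooked lugs stand round the neck, 51 mm across, tops 3 mm below the rim, a gap 32 deg wide before each. Gap middles lie at 0, 120, 240 deg from canister x, but neck and lugs were pressed in by hand, all turned together by up to 0.5 rad either way: not reported, to be seen or felt. The neck does not turn in the body.
- canister_lugs (a point): On the axis at lug height, 12 mm below the rim. Clockwise (from above) from a gap's middle: at 16 to 32 deg a tooth, underside 12 mm below the rim; at 32 to 58 deg a notch, roof 9 mm below the rim; from 58 deg an end stop down to 18 mm below the rim, as far as the next gap.
- canister_tongue (a point): Point on the flange's tongue, 55 mm from the canister's axis, 6 mm high.
- cap_grip (a point): Middle of the wing grip on top of the grey push-and-turn cap (60 mm across, 0.14 kg, stands open side down). Wing 46 mm long (x), 14 mm wide (y), 23 mm high; this point is 40 mm above the cap's lower edge and 11 mm above its flat top; the wing's top is at 51.5 mm. z up.
- cap: The same cap, origin at the centre of its lower edge. Skirt bore 54 mm. Inside, three lugs 16 deg wide, 1 to 5 mm above the lower edge, at 0, 120, 240 deg from the cap's x (the wing's), under three upright bars on the outside. A sprung sealing disc in it meets the rim when the lower edge is 9 mm below the rim; then 1.2 N per mm.
- cap_edge (a point): Centre of the cap's lower edge. Its depth below the rim, cap centred and upright: 4 mm when lugs lie on lugs (wrong angle); 9 mm when dropped into the gaps, disc just touching; 17 mm or more (10 N) to pass under the teeth; 19.5 mm (13 N) skirt on the shoulder; 14 mm when locked, lugs sprung up into the notches about 45 deg clockwise of the gaps.
- vial_a: bystander: glass vial with a black cap, 25x52 mm; origin at the centre of its underside
- vial_b: bystander: glass vial with a black cap, 25x52 mm; origin at the centre of its underside
- nut: bystander: steel hex nut, 26 mm across, 13 mm high; origin at the centre of its underside
- kf_clamp: bystander: steel flange clamp ring, 68x50 mm, 17 mm high; origin at the centre of its underside
- dish: bystander: clear petri dish, 67 mm across, 14 mm high; origin at the centre of its underside
- tape: bystander: roll of black tape, 63 mm across, 19 mm high; origin at the centre of its underside
Things that resemble listed ones, but are neither listed nor needed, are in the scene too. Leave any brown or yellow look-alike of the cap alone.

How it is judged (in metres and radians):
At the end, for the whole second after the job is handed in: The cap is locked upright on the neck (within 4 mm and 0.08 rad), its wing's middle 94.5 to 97.5 mm above the canister's underside, held there against its spring by the notches; the canister stands upright and at rest, its tongue within 15 mm of its start (z of cap_grip in the frame of canister between 0.0945 and 0.0975 m and horizontal distance between cap_grip and canister_rim below 0.004 m and angle between the z axis of cap_grip and the z axis of canister, either way round below 0.08 rad and angle between canister's own z axis and vertical below 0.05 rad and linear speed of canister below 0.01 m/s and distance of canister_tongue from where it was at the start of the episode below 0.015 m); the robot touches nothing.
It fails at once if the canister is shoved or turned on the bench: its tongue moves more than 15 mm (distance of canister_tongue from where it was at the start of the episode above 0.015 m).
It fails at once if the cap is rammed on: more than 40 N between cap and canister (contact force between cap and canister above 40 N).
It fails at once if the canister tips by more than 0.15 rad (angle between canister's own z axis and vertical above 0.15 rad).
It fails at once if a bystander is moved more than 20 mm (distance of any of vial_a, vial_b, nut, kf_clamp, dish, tape from where it was at the start of the episode above 0.02 m).
It also fails if it takes over 67 s, if anything falls off the work surface, if the arm or the gripper's body presses on something with over 40 N, if the wrist force passes 120 N, or if a joint passes its speed limit or range.

## Robot

A 6-joint arm with a two-finger parallel gripper is mounted at the origin on a cart in front of the work surface, level with it; the furniture and walls round the work are solid. World frame = base frame: x ahead of the robot, y to its left, z up, the work surface at z = 0. Lengths are in mm, angles in rad, forces in N, time in s.
With the tool pointing down it reaches from about 400 to 825 mm from the base axis. Payload 7 kg.
Tool frame: the origin (TCP) lies at the very end of the fingers, on their centre line; the grasp point (between the pads) lies 19 mm behind it; z points along the fingers, y is the line along which they close (so a half turn about z gives the same grasp; the last joint's range is limited). The gripper opens to 85 mm and grips with 20 to 120 N. Pads are 22 mm wide; open, the fingers measure 114 mm over their backs; the gripper's body (76 mm by 85 mm) begins 54 mm behind the grasp point. The pads swing forward as they close: fully open they stand 13 mm farther back than shut.
Start: joints at [1.429, 0.359, 0.012, 0, -1.224, -0.288], TCP at [281.271, 613.581, 231.302] pointing down, gripper open.
Joint ranges: [-3.07, 3.07], [-1.43, 2.12], [-1.02, 1.25], [-3.03, 1.67], [-3.05, -0], [-3.03, 3.03]. Speed limits (rad/s): [2.39, 2.39, 3.01, 3.14, 3.14, 3.14].

## Interface

Orientations are given as a unit quaternion [x, y, z, w].
In Python, from bench import arm, vision, ticket gives the robot as it stands.
- The arm moves only by the tool arm_command, never from a script. Its argument "steps" is a list that holds one entry, the list of rows, each a list of 7 numbers: the shift along the tool's x, y, z each as a share of 0.6 m, from -1 to 1, then the turn, a rotation vector about the tool's x, y, z each as a share of 90 degrees, from -1 to 1, then the opening, from 0 (shut) to 1 (fully open). In form: [[[tx, ty, tz, rx, ry, rz, hand], ...]]. A call has 1 to 20 rows; each row shifts and turns the commanded pose from where the row before left it, along the tool's axes as they then stand; what a row does not reach is not made up. A row lasts 1/8 s, in which the tool goes at most 62.5 mm and 10.7 degrees, less where a joint would pass 70% of its speed; a pose out of reach is approached as far as the arm can. A call with a number of a shift or a turn outside -1 to 1 is refused whole. A call with a gripper value outside its range is refused whole. The fingers move at their own pace and stop on an object; "newtons" is the grip in N (left out, the last holds). Time passes only in rows, so rows that do not move let the fingers close. It gives the time, the measured TCP pose, the force, the opening and the grip force at its end, in the units of the state.
- arm.observe(): the state, without advancing time (a new reading comes with each control period).
- vision.read_camera(name): name is "scene" or "top" or "wrist"; returns a dict with "image" (384x512x3 uint8, red, green, blue), "intrinsics" (3x3 intrinsics, pixels), "extrinsics" (4x4, takes a point from camera to world coordinates); the wrist camera has in their place "hand_eye" (4x4, takes a point from camera to tool coordinates, whose origin is the TCP and whose axes are the flange's). Camera axes: x right, y down, z forward; pixel columns grow to the right and rows downward; lengths in mm; the calibration is good to about 2 mm. A picture is of the moment at which its call begins: read the wrist's pose just before it. There is no depth.
- ticket.finish_job(): hands the job in; it is judged then, once.
The state is a dict: "clock": time; "joint_positions": joint angles; "joint_velocities": joint speeds; "joint_torque": joint torques, N m; "tool_pos": TCP position; "orientation": TCP orientation; "force": force on the tool from outside, world axes, zero at the start; "wrist_torque": the same for the moment, N m; "gripper_width": finger opening in mm; "gripper_force": force on a finger pad.
Only numpy, scipy, OpenCV 4.12 (cv2) and the standard library are available. Lean on these libraries where they do the work, as an engineer would, in place of code of your own. Each camera call takes 0.05 s, during which the arm holds its last target. There are 200 camera calls.

## Working session

There is one attempt and no reset: what is moved stays moved. The work goes in short steps, Python scripts to look and compute and a tool call to move; the robot and the scene stay as the last step left them, time stands still between calls to the robot, and variables do not carry over. Pictures are saved under pics/ and viewed, at most 10 in all, crops included, and the job is handed in when it is done.

Besides the shell and the picture viewer there is one more tool, called after "Call:" by a JSON object that holds its "method" and its "body". arm_command: Moves the arm, as the interface text tells. Its arguments: {"type":"object","properties":{"steps":{"type":"array","items":{"type":"array","items":{"type":"array","items":{"type":"number","minimum":-1,"maximum":1}}}},"newtons":{"type":"number"}},"required":["steps"]}

```bash
mkdir -p pics && ls
python3 - <<'E'
from bench import arm, vision
import cv2,numpy as np
print(arm.observe())
ims=[]
for n in ("scene","top"):
    r=vision.read_camera(n); np.savez(n+".npz",**{k:np.array(v) for k,v in r.items()})
    cv2.imwrite(f"pics/{n}0.png",r["image"][:,:,::-1]); print(n,np.array(r["intrinsics"]).tolist(),np.round(r["extrinsics"],4).tolist())
E
```

```text
pics
{'clock': 0.0, 'joint_positions': array([ 1.42910223e+00,  3.59389449e-01,  1.10513730e-02, -3.38951573e-04,
       -1.22408193e+00, -2.88110821e-01]), 'joint_velocities': array([ 0.0010772 , -0.00032214,  0.0008754 ,  0.00050004,  0.00049476,
        0.00080507]), 'joint_torque': array([-5.82789035e-04, -5.83320665e+01,  2.93435490e+01,  6.93665385e+00,
       -5.77242288e-03, -1.19593287e-05]), 'tool_pos': array([281.08906802, 613.16233638, 230.36077374]), 'orientation': array([ 9.76984554e-01, -2.13308452e-01, -9.95368458e-05,  8.21322324e-04]), 'force': array([ 0.04123617, -0.24307629,  0.25065222]), 'wrist_torque': array([-0.01452876, -0.02773461, -0.09879735]), 'gripper_force': 0.0, 'gripper_width': 85.40469295650186}
scene [[444.2083046078852, 0.0, 255.33246603542648], [0.0, 444.2083046078852, 194.26673071759492], [0.0, 0.0, 1.0]] [[-0.8326, -0.2696, 0.4839, 48.8608], [-0.5539, 0.4053, -0.7273, 411.6033], [-0.0, -0.8735, -0.4868, 549.3437], [0.0, 0.0, 0.0, 1.0]]
top [[428.65889325464195, 0.0, 250.58952948000976], [0.0, 428.65889325464195, 190.7871015162166], [0.0, 0.0, 1.0]] [[-0.0222, -0.9963, 0.0826, 455.5759], [-0.9997, 0.0214, -0.011, -319.8743], [0.0092, -0.0829, -0.9965, 1005.3988], [0.0, 0.0, 0.0, 1.0]]
```

View pics/top0.png

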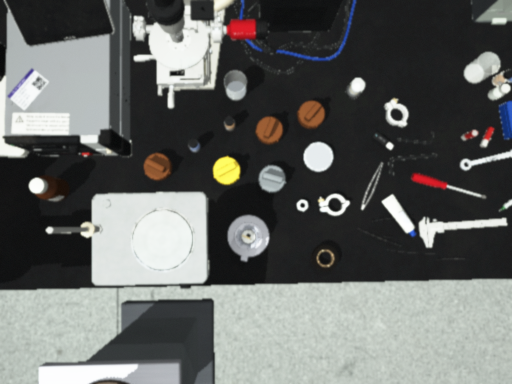

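View pics/scene0.png

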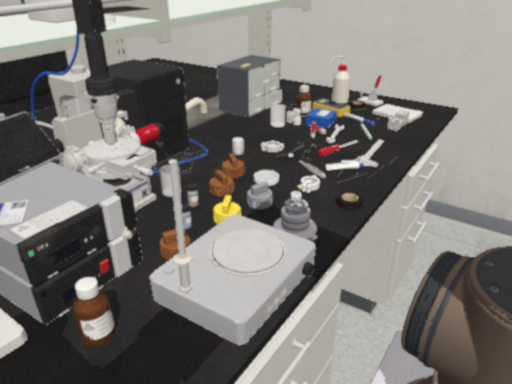

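The top view shows the grey cap at about (272,178), the canister at (248,236) with its tongue near (243,258), the yellow look-alike at (227,170), vials near (230,124) and (195,146), the nut at (302,205) and the clamp at (335,205). The scene view shows the cap at (260,195) and the canister at (295,212), behind the hotplate and its rod at (180,230).

```bash
cat > h.py <<'E'
import numpy as np,cv2
from scipy.spatial.transform import Rotation as R
from bench import arm, vision
def ray(K,T,uv,z):
    uv=np.atleast_2d(uv).astype(float)
    d=np.c_[uv,np.ones(len(uv))]@np.linalg.inv(K).T@T[:3,:3].T
    o=T[:3,3]; return o+d*((z-o[2])/d[:,2])[:,None]
def proj(K,T,P):
    p=(np.atleast_2d(P)-T[:3,3])@T[:3,:3]; p=p@K.T; return p[:,:2]/p[:,2:]
def wrist(name):
    s=arm.observe(); r=vision.read_camera("wrist")
    M=np.eye(4); M[:3,:3]=R.from_quat(s["orientation"]).as_matrix(); M[:3,3]=s["tool_pos"]
    T=M@np.array(r["hand_eye"]); K=np.array(r["intrinsics"])
    np.savez(name+".npz",K=K,T=T,M=M,im=r["image"]); cv2.imwrite(f"pics/{name}.png",r["image"][:,:,::-1])
    return s,r["image"],K,T
E
python3 - <<'E'
from h import *
t=np.load("top.npz");K,T=t["intrinsics"],t["extrinsics"]
print("cap",ray(K,T,[272,178],30),"can flange",ray(K,T,[248,237],30),"tongue",ray(K,T,[243,258],6))
print("yellow, vials, nut, clamp,hotplate corner",ray(K,T,[[227,170],[230,124],[195,146],[302,205],[335,205],[209,193]],20).round())
s=np.load("scene.npz");Ks,Ts=s["intrinsics"],s["extrinsics"]
print("rod base guess",ray(K,T,[85,230],100), "scene chk",proj(Ks,Ts,ray(K,T,[[272,178],[248,237]],30)))
r=vision.read_camera("wrist");print(np.round(r["hand_eye"],3).tolist(),np.round(r["intrinsics"],1).tolist())
# rod top height: intersect top col ray
for z in (50,100,150,200,250,300): print(z,proj(Ks,Ts,ray(K,T,[[50,230],[92,230]],z)).round().tolist())
E
```

```text
cap [[ 564.79663282 -380.364692     30.        ]] can flange [[ 431.68167978 -322.49503105   30.        ]] tongue [[ 383.13799981 -309.96893289    6.        ]]
yellow, vials, nut, clamp,hotplate corner [[ 587. -277.   20.]
 [ 695. -286.   20.]
 [ 645. -204.   20.]
 [ 502. -448.   20.]
 [ 500. -525.   20.]
 [ 534. -235.   20.]]
rod base guess [[455.65863221  18.94887084 100.        ]] scene chk [[259.09315708 191.62099466]
 [295.50777181 218.45405699]]
[[-0.001, -0.95, -0.313, 79.391], [1.0, -0.001, -0.001, 1.423], [0.0, -0.313, 0.95, -142.066], [0.0, 0.0, 0.0, 1.0]] [[268.5, 0.0, 252.9], [0.0, 268.5, 195.5], [0.0, 0.0, 1.0]]
50 [[136.0, 333.0], [180.0, 298.0]]
100 [[144.0, 299.0], [185.0, 268.0]]
150 [[151.0, 264.0], [190.0, 237.0]]
200 [[159.0, 227.0], [195.0, 205.0]]
250 [[167.0, 190.0], [201.0, 171.0]]
300 [[175.0, 152.0], [207.0, 137.0]]
```

Call:
{"method": "arm_command", "body": {"steps": [[[0,0,-0.1,0,0,0,1],[0,0,-0.1,0,0,0,1],[0,0,-0.09,0,0,0,1],[0.0894,0.0533,0,0,0,0,1],[0.0894,0.0533,0,0,0,0,1],[0.0894,0.0533,0,0,0,0,1],[0.0894,0.0533,0,0,0,0,1],[0.0894,0.0533,0,0,0,0,1],[0.0894,0.0533,0,0,0,0,1],[0.0894,0.0533,0,0,0,0,1],[0.0894,0.0533,0,0,0,0,1],[0.0894,0.0533,0,0,0,0,1],[0.028,0.1,0,0,0,0,1],[0.028,0.1,0,0,0,0,1],[0.028,0.1,0,0,0,0,1],[0.028,0.1,0,0,0,0,1],[0.028,0.1,0,0,0,0,1],[0.028,0.1,0,0,0,0,1],[0.028,0.1,0,0,0,0,1],[0.028,0.1,0,0,0,0,1]]]}}

```text
clock: 2.65
tool_pos: [521.7, -343.4, 405.2]
orientation: [0.977, -0.213, -0.0, -0.0]
force: [0.5, -0.7, -1.3]
gripper_width: 85.2
gripper_force: 0.0
```

Call:
{"method": "arm_command", "body": {"steps": [[[-0.03,0.006,0.085,0,0,0,1],[-0.03,0.006,0.085,0,0,0,1],[-0.03,0.006,0.085,0,0,0,1],[-0.03,0.006,0.085,0,0,0,1],[-0.03,0.006,0.085,0,0,0,1],[0,0,0,0,0,0,1]]]}}

```text
clock: 3.4
tool_pos: [429.4, -319.1, 146.9]
orientation: [0.977, -0.214, -0.004, -0.001]
force: [-0.1, 0.2, 0.9]
gripper_width: 85.6
gripper_force: 0.0
```

Run:
```python
from h import *
s,im,K,T=wrist("w1"); print(s["tool_pos"],s["joint_positions"])
```

```text
[ 429.35020751 -319.12637061  146.89025463] [-2.73229589e-01  2.07187936e-01 -4.06991137e-01 -1.20169428e-03
 -9.64547198e-01  1.41397539e+00]
```

View pics/w1.png

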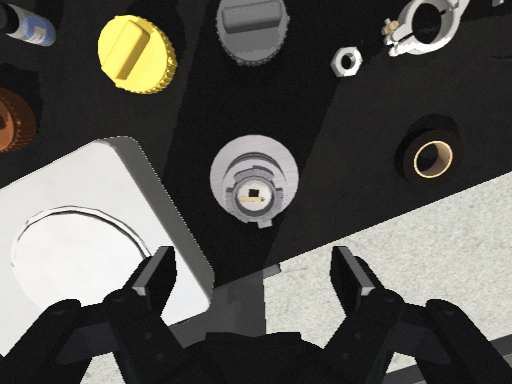

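The wrist view shows the canister rim centred near (254,197) with its lugs around it, the tongue at about (264,222), the grey cap at (252,25), and the yellow cap at (137,53).

Run:
```python
from h import *
d=np.load("w1.npz");K,T,im=d["K"],d["T"],d["im"]
# rectified patches: canister on lug-top plane z=67 (in world axes; up=+x, left=+y), cap wing top plane z=51
def rect(c,z,half,n=560):
    g=np.linspace(-half,half,n); Y,X=np.meshgrid(-g,-g)   # cols: -y right; rows: x up
    P=np.stack([c[0]+X.ravel()*1,c[1]+(Y).ravel(),np.full(X.size,z)],1)
    uv=proj(K,T,P).astype(np.float32).reshape(n,n,2)
    return cv2.remap(im,uv[...,0],uv[...,1],cv2.INTER_CUBIC)
c=ray(K,T,[254,197],70)[0]; print("rim",c,"tongue",ray(K,T,[264,223],6))
k=ray(K,T,[252,13],51)[0]; print("cap",k)
a=rect(c,67,35,400); b=rect(k,51,40,400)
for i in (100,200,300):
  for q in (a,b): q[::8,i]=[255,0,0]; q[i,::8]=[255,0,0]
cv2.imwrite("pics/r1.png",np.hstack([a,b])[:,:,::-1])
```

```text
rim [ 433.32985615 -323.37471714   70.        ] tongue [[ 379.68472188 -311.63225579    6.        ]]
cap [ 562.11909403 -380.97889001   51.        ]
```

View pics/r1.png

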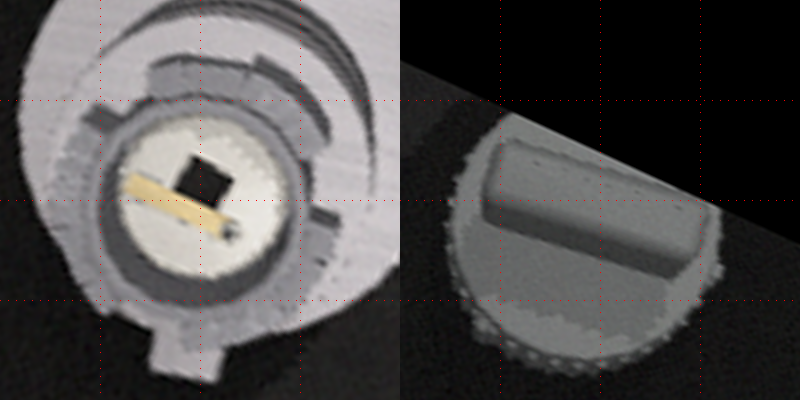

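Rectified view: in the left patch, the gap between the top lug's left end (150,78) and the left lug's end (95,127) is centred at 40° world. The gap on the right, between (325,150) and (325,222), gives about -84°, so the gap middle is about 38° mod 120. In the right patch, the wing runs from (500,175) to (696,242) with bars at (716,270) and (485,330), so cap x is at about -109°.

Call:
{"method": "arm_command", "body": {"steps": [[[0.08,0,0,0,0,0,1],[0.08,0,0,0,0,0,1],[0.085,0,0,0,0,0,1],[0,0,0,0,0,0.117,1],[0,0,0,0,0,0.117,1],[0,0,0,0,0,0.117,1],[0,0,0,0,0,0.117,1],[0,0,0,0,0,0.117,1],[0,0,0,0,0,0.117,1],[0,0,0,0,0,0.117,1],[0,0,0,0,0,0.117,1],[0,0,0,0,0,0,1]]]}}

```text
clock: 4.95
tool_pos: [568.4, -382.3, 152.6]
orientation: [-0.582, 0.813, -0.001, 0.001]
force: [0.1, 0.1, -0.2]
gripper_width: 85.5
gripper_force: 0.0
```

Run:
```python
from h import *
s,im,K,T=wrist("w2"); M=R.from_quat(s["orientation"]).as_matrix(); print(s["tool_pos"],np.degrees(np.arctan2(M[1,0],M[0,0])))
c=np.array([563.,-381])
def rect(z,half=40,n=400):
    g=np.linspace(-half,half,n); Y,X=np.meshgrid(-g,-g)
    P=np.stack([c[0]+X.ravel(),c[1]+Y.ravel(),np.full(X.size,z)],1)
    uv=proj(K,T,P).astype(np.float32).reshape(n,n,2)
    a=cv2.remap(im,uv[...,0],uv[...,1],cv2.INTER_CUBIC)
    for i in (100,200,300): a[::8,i]=[255,0,0]; a[i,::8]=[255,0,0]
    return a
a=cv2.convertScaleAbs(np.hstack([rect(51.5),rect(29)]),alpha=1.7)
cv2.imwrite("pics/r2.png",a[:,:,::-1])
```

```text
[ 568.39705371 -382.33500567  152.58384316] -108.76794210455371
```

View pics/r2.png

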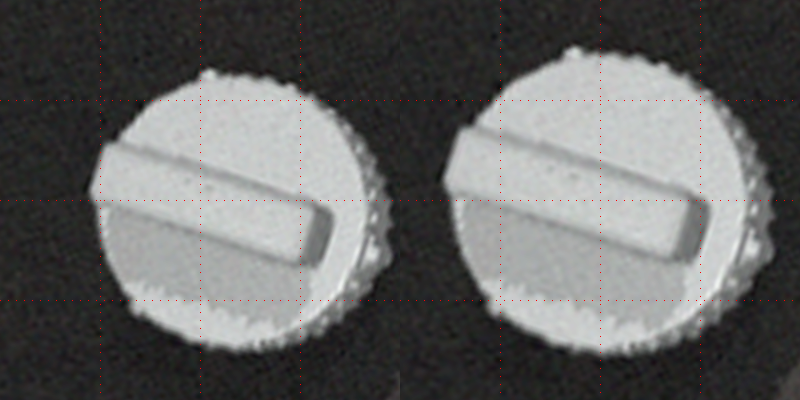

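The rectified view puts the cap's top circle at (601,201) in the right patch, so the centre is at world (563,-381.5). The wing centre at (204,202) in the left patch agrees, and its yaw is about -108°. Descending to grasp.

Call:
{"method": "arm_command", "body": {"steps": [[[0.002,0.009,0.05,0,0,0,1],[0,0,0.05,0,0,0,1],[0,0,0.05,0,0,0,1],[0,0,0.03,0,0,0,1],[0,0,0.018,0,0,0,1],[0,0,0,0,0,0,0.6],[0,0,0,0,0,0,0.3],[0,0,0,0,0,0,0],[0,0,0,0,0,0,0],[0,0,0,0,0,0,0],[0,0,0,0,0,0,0]]], "newtons": 60}}

```text
clock: 6.38
tool_pos: [561.7, -381.3, 32.5]
orientation: [-0.582, 0.813, -0.001, 0.0]
force: [-0.2, 1.4, 4.8]
gripper_width: 12.1
gripper_force: 59.5
```

Call:
{"method": "arm_command", "body": {"steps": [[[0,0,-0.03,0,0,0,0],[0,0,-0.083,0,0,0,0],[0,0,-0.083,0,0,0,0],[-0.0235,0.0678,0,0,0,0,0],[-0.0235,0.0678,0,0,0,0,0],[-0.0235,0.0678,0,0,0,0,0],[-0.0235,0.0678,0,0,0,0,0],[0,0,0,0,0,-0.0993,0],[0,0,0,0,0,-0.0993,0],[0,0,0,0,0,-0.0993,0],[0,0,0,0,0,0,0],[0,0,0,0,0,0,0]]]}}

```text
clock: 7.88
tool_pos: [425.4, -275.0, 149.4]
orientation: [0.753, -0.658, 0.0, -0.0]
force: [-0.2, -1.1, -1.7]
gripper_width: 12.5
gripper_force: 59.1
```

Run:
```python
from h import *
s,im,K,T=wrist("w3"); M=R.from_quat(s["orientation"]).as_matrix(); print(s["tool_pos"],s["gripper_width"],s["force"],np.degrees(np.arctan2(M[1,0],M[0,0])))
c=np.array([433.,-325])
def rect(z,half=35,n=400):
    g=np.linspace(-half,half,n); Y,X=np.meshgrid(-g,-g)
    P=np.stack([c[0]+X.ravel(),c[1]+Y.ravel(),np.full(X.size,z)],1)
    uv=proj(K,T,P).astype(np.float32).reshape(n,n,2)
    a=cv2.remap(im,uv[...,0],uv[...,1],cv2.INTER_CUBIC)
    for i in (100,200,300): a[::8,i]=[255,0,0]; a[i,::8]=[255,0,0]
    return a
a=np.hstack([rect(70),cv2.resize(im,(400,400))])
cv2.imwrite("pics/r3.png",a[:,:,::-1])
```

```text
[ 425.35373225 -275.04332007  149.41698827] 12.541429222077848 [-0.19157959 -1.06220039 -1.74931359] -82.25168871433756
```

View pics/r3.png

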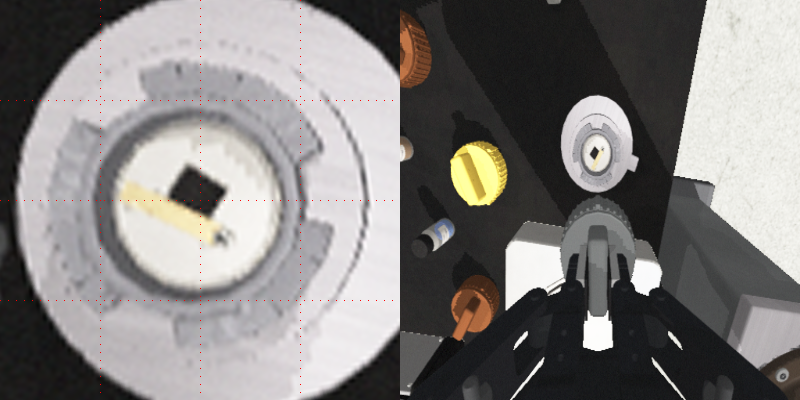

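The rectified left patch shows the neck near (200,203), with gaps between the top and left lugs at about (115,95) and on the right at about (318,190). The wrist view shows the cap held upright by its wing and clear of everything. Zooming for the centre.

Run:
```python
from h import *
d=np.load("w3.npz");K,T,im=d["K"],d["T"],d["im"]
c=np.array([433.,-325]);half,n=30,600
g=np.linspace(-half,half,n); Y,X=np.meshgrid(-g,-g)
P=np.stack([c[0]+X.ravel(),c[1]+Y.ravel(),np.full(X.size,67.)],1)
uv=proj(K,T,P).astype(np.float32).reshape(n,n,2)
a=cv2.remap(im,uv[...,0],uv[...,1],cv2.INTER_CUBIC)
gr=cv2.createCLAHE(3,(4,4)).apply(cv2.cvtColor(a,cv2.COLOR_RGB2GRAY))
b=cv2.cvtColor(gr,cv2.COLOR_GRAY2BGR)
for i in range(50,600,50): b[::10,i]=[0,0,255]; b[i,::10]=[0,0,255]
cv2.imwrite("pics/r4.png",b)
print("cam",T[:3,3])
```

```text
cam [ 434.74959214 -355.51738556  291.48388459]
```

View pics/r4.png

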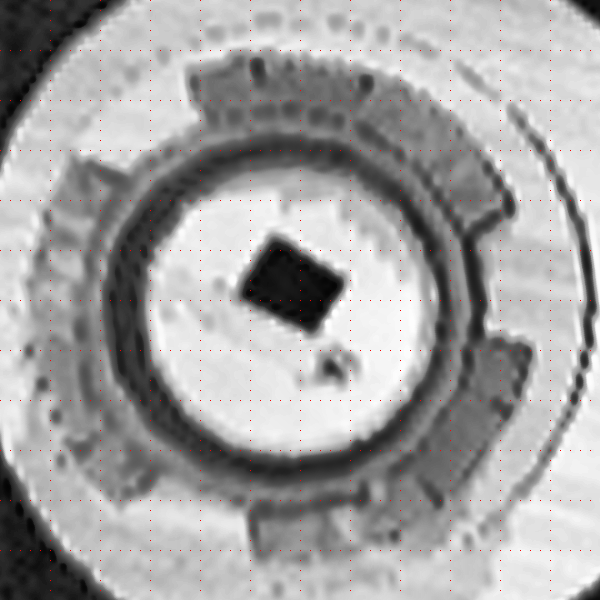

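The enlarged view shows the lug circle centred at pixel (279,306), so the rim centre is about (432.4,-323.2). The three gaps are centred at 37.3°, -83.7° and 158.3°, which matches the cap lugs at the present yaw. Moving over it, just above rim contact.

Call:
{"method": "arm_command", "body": {"steps": [[[0.04,0,0,0,0,0,0],[0.041,0,0,0,0,0,0],[0,0,0.04,0,0,0,0],[0,0,0.03,0,0,0,0],[0,0,0.005,0,0,0,0],[0,0,0,0,0,0,0],[0,0,0,0,0,0,0],[0,0,0,0,0,0,0]]]}}

```text
clock: 8.93
tool_pos: [432.6, -323.3, 104.8]
orientation: [0.754, -0.656, 0.001, -0.0]
force: [0.1, -0.6, -1.5]
gripper_width: 12.6
gripper_force: 59.1
```

```bash
python3 -c "
from h import *
s=arm.observe();print(s['tool_pos'],s['force'],s['wrist_torque'])"
```

```text
[ 432.5780879  -323.28969465  104.81556813] [ 0.06908352 -0.62024974 -1.5127424 ] [-0.01187518  0.00900932 -0.00341949]
```

Call:
{"method": "arm_command", "body": {"steps": [[[0,0,0.002,0,0,0,0],[0,0,0.002,0,0,0,0],[0,0,0.002,0,0,0,0],[0,0,0.002,0,0,0,0],[0,0,0.002,0,0,0,0],[0,0,0,0,0,0,0]]]}}

```text
clock: 9.68
tool_pos: [432.4, -323.3, 98.1]
orientation: [0.754, -0.656, 0.0, -0.0]
force: [0.7, -0.0, -1.5]
gripper_width: 12.8
gripper_force: 59.1
```

Call:
{"method": "arm_command", "body": {"steps": [[[0,0,0.002,0,0,0,0],[0,0,0.0015,0,0,0,0],[0,0,0.0015,0,0,0,0],[0,0,0,0,0,0,0]]]}}

```text
clock: 10.18
tool_pos: [432.4, -323.3, 95.1]
orientation: [0.754, -0.656, 0.0, -0.0]
force: [1.2, -1.6, -2.9]
gripper_width: 12.8
gripper_force: 59.1
```

```bash
python3 -c "
from h import *
s=arm.observe();print(s['tool_pos'],s['force'],s['wrist_torque'])"
```

```text
[ 432.35640269 -323.33434498   95.11993967] [ 1.2350405  -1.59188163 -2.92774513] [-0.73029898 -0.59062353  0.05786878]
```

Call:
{"method": "arm_command", "body": {"steps": [[[0,0,0.0015,0,0,0,0],[0,0,0.0015,0,0,0,0],[0,0,0.0015,0,0,0,0],[0,0,0,0,0,0,0]]]}}

```text
clock: 10.68
tool_pos: [432.4, -323.3, 92.5]
orientation: [0.754, -0.656, 0.0, -0.0]
force: [1.2, -1.7, 0.0]
gripper_width: 12.8
gripper_force: 59.3
```

```bash
python3 -c "
from h import *
s=arm.observe();print(s['tool_pos'],s['force'],s['wrist_torque'])"
```

```text
[ 432.36811837 -323.32961715   92.52102122] [ 1.22838658 -1.73533504  0.04715145] [-0.76264865 -0.72114389 -0.06912015]
```

Call:
{"method": "arm_command", "body": {"steps": [[[0,0,0.002,0,0,0,0],[0,0,0.002,0,0,0,0],[0,0,0.002,0,0,0,0],[0,0,0.002,0,0,0,0],[0,0,0.002,0,0,0,0],[0,0,0.002,0,0,0,0],[0,0,0.0015,0,0,0,0],[0,0,0,0,0,0,0]]]}}

```text
clock: 11.68
tool_pos: [432.5, -323.4, 85.0]
orientation: [0.755, -0.656, 0.0, -0.0]
force: [-0.1, 0.5, 9.0]
gripper_width: 12.9
gripper_force: 60.6
```

```bash
python3 -c "
from h import *
s=arm.observe();print(s['tool_pos'],s['force'],s['wrist_torque'])"
```

```text
[ 432.45267131 -323.43766036   85.0193382 ] [-0.13915118  0.52224573  8.98801396] [-0.14451156 -0.06915927  0.04314903]
```

Call:
{"method": "arm_command", "body": {"steps": [[[0,0,0.001,0,0,0,0],[0,0,0,0,0,0.04,0],[0,0,0,0,0,0.05,0],[0,0,0,0,0,0.05,0],[0,0,0,0,0,0.05,0],[0,0,0,0,0,0.05,0],[0,0,0,0,0,0.05,0],[0,0,0,0,0,0.05,0],[0,0,0,0,0,0.04,0],[0,0,0,0,0,0,0]]]}}

```text
clock: 12.92
tool_pos: [432.1, -323.3, 84.3]
orientation: [-0.528, 0.849, -0.0, -0.0]
force: [-0.5, 0.2, 9.9]
gripper_width: 12.7
gripper_force: 60.7
```

```bash
python3 -c "
from h import *
s=arm.observe();print(s['tool_pos'],s['force'],s['wrist_torque']);M=R.from_quat(s['orientation']).as_matrix();print(np.degrees(np.arctan2(M[1,0],M[0,0])))"
```

```text
[ 432.10675704 -323.27809471   84.34576109] [-0.51464987  0.19062289  9.89417149] [0.10195061 0.25438291 0.01164791]
-116.28797802054036
```

Call:
{"method": "arm_command", "body": {"steps": [[[0,0,0,0,0,0.04,0],[0,0,0,0,0,0.04,0],[0,0,0,0,0,0.03,0],[0,0,0,0,0,0.02,0],[0,0,0,0,0,0,0]]]}}

```text
clock: 13.55
tool_pos: [432.1, -323.3, 84.4]
orientation: [-0.439, 0.899, -0.0, -0.0]
force: [-0.7, 0.4, 9.9]
gripper_width: 12.6
gripper_force: 60.7
```

```bash
cat > q.py <<'E'
from h import *
s=arm.observe();print(s['tool_pos'],s['force'],s['wrist_torque']);M=R.from_quat(s['orientation']).as_matrix();print(np.degrees(np.arctan2(M[1,0],M[0,0])))
E
python3 q.py
```

```text
[ 432.12530865 -323.25573482   84.35730572] [-0.74924582  0.40394733  9.86990357] [0.14389631 0.2404575  0.01279456]
-127.95924057973367
```

Call:
{"method": "arm_command", "body": {"steps": [[[0,0,0,0,0,0.012,0],[0,0,0,0,0,0.012,0],[0,0,0,0,0,0.012,0],[0,0,0,0,0,0,0]]]}}

```text
clock: 14.05
tool_pos: [432.1, -323.3, 84.4]
orientation: [-0.413, 0.911, -0.0, 0.0]
force: [0.2, 0.2, 9.5]
gripper_width: 13.2
gripper_force: 60.7
```

```bash
python3 q.py
```

```text
[ 432.14184779 -323.26440887   84.36943123] [0.19010845 0.17959806 9.48646391] [0.12113431 0.27821958 0.09004684]
-131.18435583410175
```

Call:
{"method": "arm_command", "body": {"steps": [[[0,0,0,0,0,0.01,0],[0,0,0,0,0,0,0]]]}}

```text
clock: 14.3
tool_pos: [432.2, -323.3, 84.4]
orientation: [-0.406, 0.914, -0.0, -0.0]
force: [-1.2, -0.1, 10.1]
gripper_width: 12.9
gripper_force: 60.6
```

```bash
python3 q.py
```

```text
[ 432.16244448 -323.29991794   84.3521256 ] [-1.17672897 -0.06190693 10.11165577] [0.04435616 0.24863937 0.10674077]
-132.07043264861187
```

Call:
{"method": "arm_command", "body": {"steps": [[[0,0,0,0,0,-0.03,0],[0,0,-0.002,0,0,0,0],[0,0,-0.002,0,0,0,0],[0,0,-0.002,0,0,0,0],[0,0,-0.001,0,0,0,0],[0,0,0,0,0,0,0]]]}}

```text
clock: 15.05
tool_pos: [432.2, -323.3, 88.1]
orientation: [-0.427, 0.904, -0.0, 0.0]
force: [0.6, -1.1, 6.1]
gripper_width: 12.6
gripper_force: 60.0
```

```bash
python3 q.py
```

```text
[ 432.24887636 -323.2931086    88.10944258] [ 0.59952106 -1.10399916  6.13924159] [-0.50031136 -0.33306762 -0.0029303 ]
-129.38921090818386
```

Call:
{"method": "arm_command", "body": {"steps": [[[0,0,-0.001,0,0,0,0],[0,0,-0.001,0,0,0,0],[0,0,0,0,0,0,0]]]}}

```text
clock: 15.42
tool_pos: [432.1, -323.2, 88.5]
orientation: [-0.427, 0.904, 0.0, -0.0]
force: [3.9, -3.2, -4.1]
gripper_width: 12.5
gripper_force: 58.8
```

```bash
python3 q.py
```

```text
[ 432.08542551 -323.15494131   88.52477749] [ 3.8806225  -3.17770277 -4.14743241] [-1.48594828 -1.25377023 -0.05487413]
-129.40477334046457
```

Locked: the upward pull is held at the expected height. Relieving the pull and releasing.

Call:
{"method": "arm_command", "body": {"steps": [[[0,0,0.001,0,0,0,0],[0,0,0,0,0,0,0.3],[0,0,0,0,0,0,0.6],[0,0,0,0,0,0,0.8],[0,0,0,0,0,0,0.8],[0,0,0,0,0,0,0.8],[0,0,-0.02,0,0,0,0.8],[0,0,-0.06,0,0,0,0.8],[0,0,-0.08,0,0,0,0.8],[0,0,-0.08,0,0,0,0.8],[0,0,0,0,0,0,0.8]]]}}

```text
clock: 16.8
tool_pos: [434.2, -324.3, 237.8]
orientation: [-0.428, 0.904, -0.003, 0.003]
force: [0.1, -0.1, 0.0]
gripper_width: 68.2
gripper_force: 0.0
```

```bash
python3 q.py
python3 - <<'E'
from h import *
s,im,K,T=wrist("w5")
E
```

```text
[ 434.19743201 -324.28497969  237.78904623] [ 0.10750295 -0.13218533  0.04418331] [ 0.01256715  0.04691171 -0.02047784]
-129.3638660870464
```

View pics/w5.png

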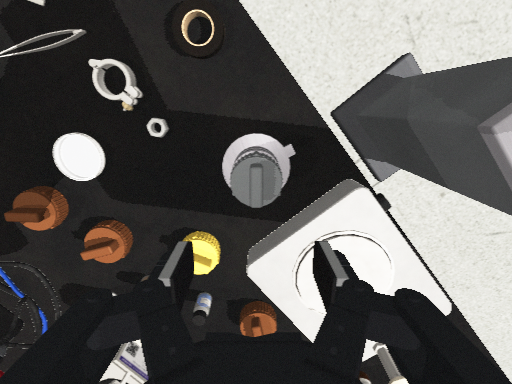

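The cap sits upright on the canister at (256,180), with the wing aligned to the locked yaw and the tongue at (290,152). Checking the tongue, wing height and centring, then handing in.

```bash
python3 - <<'E'
from h import *
d=np.load("w5.npz");K,T=d["K"],d["T"]
print("tongue",ray(K,T,[289,152],6),"wing top",ray(K,T,[257,184],107.5))
E
python3 -c "
from bench import ticket
print(ticket.finish_job())"
```

```text
tongue [[ 382.72489119 -310.28266333    6.        ]] wing top [[ 428.50945943 -325.48537703  107.5       ]]
the job is handed in; nothing more can be done
None
```

The cap is on the canister and locked in its notches, and the job was handed in at about 17 s with no verdict returned: it met the stop, held against an upward pull at the locked height, and the canister's tongue stayed within about 4 mm of its start.

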